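# Seat the screen carrier and press start

## Robot

A 7-joint arm with a two-finger parallel gripper is mounted at the origin on the work surface. World frame = base frame: x ahead of the robot, y to its left, z up, the work surface at z = 0. Lengths are in mm, angles in rad, forces in N, time in s.
With the tool pointing down it reaches from about 400 to 925 mm from the base axis. Payload 4.1 kg.
Tool frame: the origin (TCP) lies at the very end of the fingers, on their centre line; the grasp point (between the pads) lies 19 mm behind it (manip.tcp_to_grasp is the distance from the TCP to the grasp point, in mm); z points along the fingers, y is the line along which they close (so a half turn about z gives the same grasp; the last joint's range is limited). The gripper opens to 85 mm and grips with 20 to 120 N. Pads are 22 mm wide; open, the fingers measure 114 mm over their backs; the gripper's body (76 mm by 85 mm) begins 54 mm behind the grasp point. The pads swing forward as they close: fully open they stand 13 mm farther back than shut.
Start: joints at [-1.2, 0.398, 0.045, 1.537, -0.019, 1.207, -0.051], TCP at [294.246, 579.623, 231.347] pointing down, gripper open.
Joint ranges: [-2.82, 2.82], [-0.49, 2.23], [-1.37, 1.46], [0, 2.46], [-1.36, 4.5], [0.23, 2], [-2.94, 2.94]. Speed limits (rad/s): [2.57, 2.57, 3.14, 3.14, 3.14, 3.14, 3.14].

## Interface

Orientations are given as a unit quaternion [w, x, y, z].
In Python, from rig import manip, telemetry, eyes, job gives the robot as it stands. The module is installed in compiled form; this text tells all that it offers. Calls block until the motion is done:
- manip.move_to(position, orientation): joint-space move of the TCP to a pose.
- manip.move_linear(position, attitude=None, rate=150): straight line of the TCP; attitude=None keeps the orientation; rate is the mean speed in mm/s.
- manip.goto_joints(angles): joint-space move.
- manip.open_gripper() and manip.close(strength=None): open the fingers fully, or close them until they stop; strength is the grip in N (None keeps the last).
- manip.wait(seconds).
- manip.inverse_kinematics(position, orientation): joint angles nearest the present ones, or None.
- telemetry.observe(): the state.
- eyes.snapshot(name): name is "side" or "top" or "wrist"; returns the picture (400x640x3 uint8, red, green, blue); there is no depth.
- eyes.camera_model(name): a dict with "fx", "fy", "cx", "cy" (pixels), "cam_to_world" (4x4, takes a point from camera to world coordinates). Camera axes: x right, y up, looking along -z (the intrinsics and any distortion apply to the point x, -y, -z); pixel columns grow to the right and rows downward; lengths in mm; the calibration is good to about 2 mm. A picture is of the moment at which its call begins: read the wrist's pose just before it. camera_model takes no time and is no camera call; for the wrist camera it gives the pose at the moment of the call.
A pose or a line that the arm cannot do raises manip.PlanningError and nothing moves.
- job.close_job(): hands the job in; it is judged then, once.
The state is a dict: "t": time; "joints": joint angles; "qvel": joint speeds; "effort": joint torques, N m; "ee_pos": TCP position; "ee_rot": TCP orientation; "wrist_force": force on the tool from outside, world axes, zero at the start; "torque": the same for the moment, N m; "opening": opening from 0.0 (shut) to 1.0 (fully open); "grip_force": force on a finger pad.
Only numpy, scipy, OpenCV 4.12 (cv2) and the standard library are available. Lean on these libraries where they do the work, as an engineer would, in place of code of your own. Each camera call takes 0.05 s, during which the arm holds its last target. There are 200 camera calls.

## Task

With the fingertips only, push the carrier plate along its jig until it is fully home against the end stop, then lightly press the round flat start button on the control box well down and let it come back up. Do not lift the plate or press start before the plate is home, do not touch the square button or the mushroom button, and leave the stack of screens, the bottle and the jar where they are.

Things in the scene. Friction and masses are not known exactly. Their poses are not given: they have to be found in the camera images.
- jig: Fixed dark steel bed 260 (x) by 120 (y) by 20 mm thick, left or right of the robot, with two aluminium side rails (inner faces at y = +-37 mm, tops at 34 mm height). The channel between is open at the near (-x) end; an aluminium end stop closes the far end (inner face at x = +115 mm, top at 40 mm). Origin: centre of its underside, on the table; x runs along the channel to the stop.
- plate: Loose aluminium plate with dark glass in its top, 110 (x, along the channel) by 70 by 12 mm, about 0.3 kg, lying on the jig's bed (20 mm high) between the rails, 2 mm play each side. Origin: centre of its underside. Home, its far edge touches the stop: origin at x = +60 mm in the jig's frame; it starts 35 to 75 mm short. It slides with a few N of friction and stays where left.
- console: Fixed grey control box 100 mm deep (x) by 250 mm wide (y) by 50 mm high with a row of three black buttons along y on its top, 77 mm apart, in an order that varies. Origin: centre of its underside, on the table. It stands on the other side from the jig, yawed up to 0.3 rad.
- start_base: Steel bezel, a disc of 50 mm diameter and 6 mm high, under the round flat start button. Origin: centre of its underside, on the box's top (50 mm above the table), on the button's axis.
- start_top (a point): Centre of the top face of the start button: a plain round flat-topped cap of 28 mm diameter, its top 20 mm above the control box (70 mm above the table) when up.
- start (a joint): Travel of the start button downwards: 0 up, 0.008 m fully down. A spring brings it back; it takes about 0.8 N to start and 4.8 N to hold fully down. It counts as pressed beyond 0.004 m held for 0.1 s; more than 30 N on it is too hard.
- square_base: The square button with its 50 mm bezel: black square flat-topped cap of 28 by 28 mm, its top 20 mm above the control box. Not to be touched. Origin: centre of the bezel's underside, on the box's top.
- mushroom_base: The mushroom button with its 50 mm bezel: black domed head of 44 mm diameter, its top 32 mm above the control box. Not to be touched. Origin: centre of the bezel's underside, on the box's top.
- stack: Loose stack of dark screen glasses, 72 (x) by 142 (y) by 59 mm high, 0.8 kg, standing beyond the control box. To be left alone. Origin: centre of its underside.
- bottle: Loose white round bottle, 44 mm diameter, 110 mm high, standing beyond the control box. To be left alone. Origin: centre of its underside.
- jar: Loose small white round jar with a black lid, 40 mm diameter, 45 mm high, standing just beside the jig on its left (+y). To be left alone. Origin: centre of its underside.
There are look-alikes about, which are no part of the job. Several things have the shape of the plate; the one meant has the colours described above.

How it is judged:
By the outcome, as a careful person would: the job done as asked, in the order asked, and still so for the second after the job is handed in, with the robot touching nothing.
It also fails if it takes over 45 s, if anything falls off the work surface, if the arm or the gripper's body presses on something with over 40 N, if the wrist force passes 120 N, or if a joint passes its speed limit or range.

## Working session

There is one attempt and no reset: what is moved stays moved. The work goes in short steps, each a Python script; the robot and the scene stay as the last script left them, time stands still between calls to the robot, and variables do not carry over. Pictures are saved under pics/ and viewed, at most 10 in all, crops included, and the job is handed in when it is done.

```bash
mkdir -p pics
python3 - <<'E'
from rig import manip, telemetry, eyes, job
import cv2
for n in("top","side"):
    cv2.imwrite(f"pics/{n}0.png",eyes.snapshot(n)[:,:,::-1]); m=eyes.camera_model(n); print(n,m)
s=telemetry.observe(); print(s['t'],s['ee_pos'],s['ee_rot'],s['opening'])
E
```

```text
top {'fx': 362.165864084894, 'fy': 362.165864084894, 'cx': 323.36700019786184, 'cy': 203.06745368360157, 'cam_to_world': array([[ 5.96594047e-03,  9.98416182e-01, -5.59422433e-02,
         4.87345450e+02],
       [-9.99924846e-01,  6.55543479e-03,  1.03599719e-02,
        -1.39573275e+01],
       [ 1.07102893e-02,  5.58762320e-02,  9.98380256e-01,
         8.63794179e+02],
       [ 0.00000000e+00,  0.00000000e+00,  0.00000000e+00,
         1.00000000e+00]])}
side {'fx': 436.3455475705079, 'fy': 436.3455475705079, 'cx': 320.50274948621694, 'cy': 196.9334321872868, 'cam_to_world': array([[ 9.47068802e-01,  1.81236304e-01, -2.64979409e-01,
         3.15316762e+02],
       [-3.20126895e-01,  4.71266654e-01, -8.21843362e-01,
        -7.97906566e+02],
       [-2.40718942e-02,  8.63169244e-01,  5.04340560e-01,
         5.32510929e+02],
       [ 0.00000000e+00,  0.00000000e+00,  0.00000000e+00,
         1.00000000e+00]])}
0.1 [293.96322528 579.06569015 230.32284134] [-1.45295268e-04  2.32675201e-01  9.72554054e-01 -9.17889788e-04] 1.0019655673792103
```

View pics/top0.png

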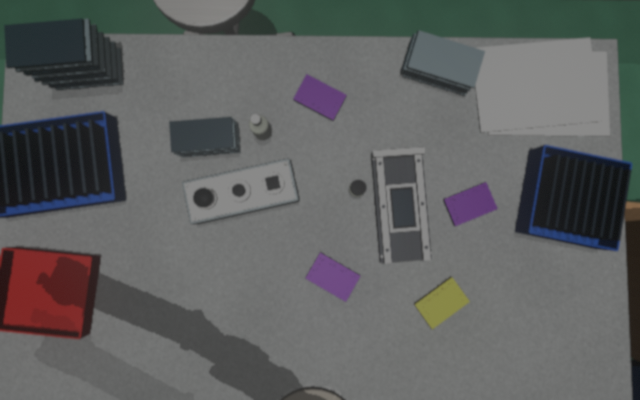

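View pics/side0.png

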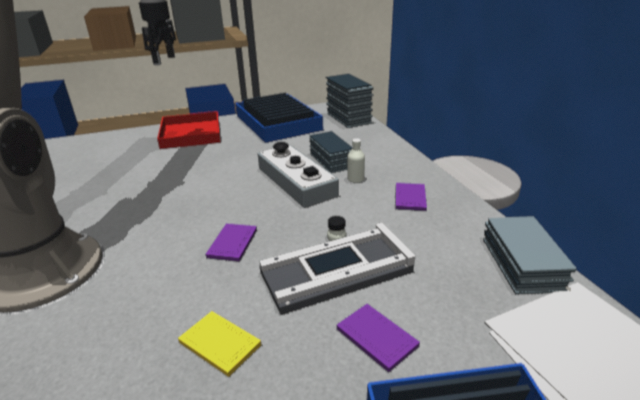

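The top view shows the jig on the right, spanning about (375–430, 150–262), with its stop at the top, (400,152). The plate in it is at about (403,208), with the jar at (358,187). The console is at (240,190), with the mushroom at (204,197), a middle button at (239,190) and the square at (273,183). I'll zoom in for accurate pixels.

Run:
```python
import cv2,numpy as np
im=cv2.imread("pics/top0.png")
a=cv2.resize(im[145:270,355:440],None,fx=4.8,fy=4.8,interpolation=cv2.INTER_CUBIC)
b=cv2.resize(im[155:225,180:302],None,fx=3.2,fy=3.2,interpolation=cv2.INTER_CUBIC)
o=np.zeros((600,800,3),np.uint8);o[:a.shape[0],:a.shape[1]]=a;o[:b.shape[0],408:408+b.shape[1]]=b
s=cv2.imread("pics/side0.png");c=cv2.resize(s[135:205,250:345],None,fx=4,fy=4,interpolation=cv2.INTER_CUBIC)
o[300:300+c.shape[0],410:410+c.shape[1]]=c
o=cv2.convertScaleAbs(o,alpha=1.3)
cv2.imwrite("pics/z.png",o)
```

```text
(no output)
```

View pics/z.png

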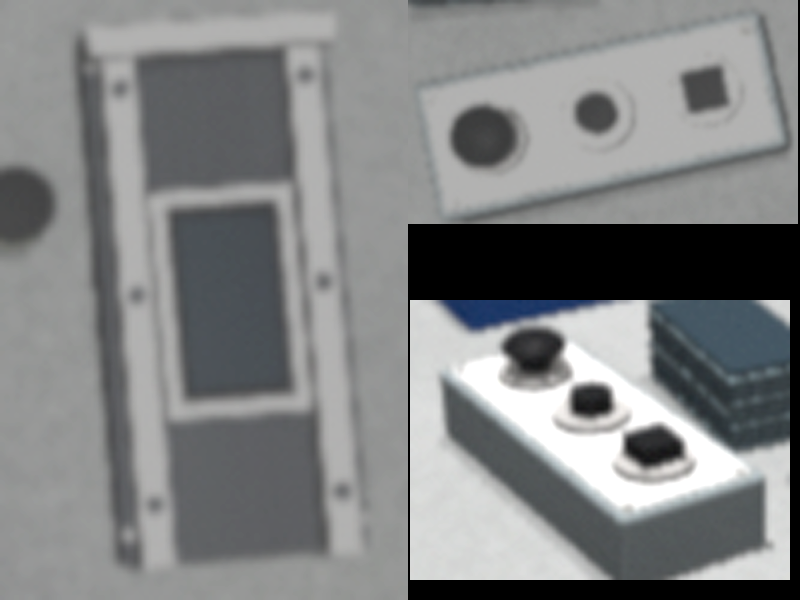

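```bash
cat > h.py <<'E'
import numpy as np
from rig import manip, telemetry, eyes, job
def ray(name,u,v,z,m=None):
    m=m or eyes.camera_model(name); T=m['cam_to_world']
    d=T[:3,:3]@np.array([(u-m['cx'])/m['fx'],-(v-m['cy'])/m['fy'],-1.]); c=T[:3,3]
    return c+d*(z-c[2])/d[2]
E
python3 - <<'E'
from h import *
A=lambda x,y,z:ray("top",355+(x+.5)/4.8-.5,145+(y+.5)/4.8-.5,z)
B=lambda x,y,z:ray("top",180+(x-408+.5)/3.2-.5,155+(y+.5)/3.2-.5,z)
S=lambda x,y,z:ray("side",250+(x-410+.5)/4-.5,135+(y-300+.5)/4-.5,z)
np.set_printoptions(precision=1,suppress=True)
pl=[A(*p,32) for p in((150,195),(293,185),(313,410),(170,420))]
print("plate",*pl,"c",sum(pl)/4, [np.linalg.norm(pl[i]-pl[i-1]) for i in range(4)])
li=[A(136,60,34),A(176,570,34)];ri=[A(287,50,34),A(330,555,34)]
print("rails inner",*li,*ri)
st=[A(82,28,40),A(335,15,40),A(87,57,40),A(337,40,40)];print("stop",*st)
for a,b in(li,ri): print("yaw",np.arctan2(*(a-b)[1::-1]))
print("yaw plate",np.arctan2(*(pl[0]-pl[3])[1::-1]))
for n,p,z in(("start",(597,113),70),("sq",(705,89),70),("mush",(485,136),80)):print(n,B(*p,z))
for n,p,z in(("start",(592,392),70),("sq",(654,440),70)):print("side",n,S(*p,z))
print("side plate glass c", [ray("side",*p,32) for p in((303,262),(334,250),(362,262))])
E
```

```text
plate [ 576.2 -166.8   32. ] [ 581.5 -235.8   32. ] [ 473.4 -244.5   32. ] [ 468.2 -175.9   32. ] c [ 524.8 -205.8   32. ] [np.float64(108.35642201778046), np.float64(69.28860281330495), np.float64(108.4840332383638), np.float64(68.79702776261128)]
rails inner [ 641.3 -159.9   34. ] [ 397.3 -178.1   34. ] [ 646.8 -232.9   34. ] [ 404.7 -251.5   34. ]
stop [ 655.5 -132.9   40. ] [ 662.8 -254.6   40. ] [ 641.5 -135.3   40. ] [ 650.7 -255.5   40. ]
yaw 0.07455519897262892
yaw 0.07639460449542067
yaw plate 0.08482473914505709
start [559.4 163.7  70. ]
sq [576.5  90.   70. ]
mush [542.4 236.7  80. ]
side start [561.4 162.5  70. ]
side sq [577.4  85.   70. ]
side plate glass c [array([ 473.7, -192.6,   32. ]), array([ 538.7, -178.8,   32. ]), array([ 573.7, -229.8,   32. ])]
```

The two cameras agree on the start button: round and flat, in the middle, at about (560, 163). The plate's near edge is at (471, −210), about 67 mm short of the stop, and the jig's yaw is about 0.076. Next I'll close the fingers and push.

Run:
```python
from h import *
psi=0.077; ux=np.array([np.cos(psi),np.sin(psi),0])
stop=np.array([646.,-195.6,0])
def P(s,z): p=stop+ux*s; p[2]=z; return p   # s: mm from stop face along jig x
best=None
for a in(psi/2,psi/2+np.pi/2):
    q=[0,np.cos(a),np.sin(a),0]; j=manip.inverse_kinematics(P(-205,180),q)
    print(a,j)
    if j is not None and (best is None or abs(j[6])<best[0]): best=(abs(j[6]),q)
q=best[1]
manip.close(20)
manip.move_to(P(-205,180),q)
manip.move_linear(P(-205,60),rate=200)
manip.move_linear(P(-205,25.5),rate=60)
o=telemetry.observe(); print(o['t'],o['ee_pos'],o['wrist_force'],o['opening'])
s=-195; f0=o['wrist_force']@ux
while s<-100:
    s+=4 if s<-145 else 1.5
    manip.move_linear(P(s,25.5),rate=60)
    o=telemetry.observe(); f=-(o['wrist_force']@ux-f0)
    print(round(o['t'],2),s,o['ee_pos'].round(1),o['wrist_force'].round(1),round(f,1))
    if f>15: break
```

```text
0.0385 [-0.5228474   0.28316246  1.04248411  1.99055654 -0.28638126  1.02403772
 -0.840101  ]
1.6092963267948965 [-0.5242226   0.28392379  1.04447811  1.99057582 -0.28745793  1.02424297
  2.30259518]
5.175 [ 441.5705604  -211.58375849   25.44071784] [0.12346474 0.83168383 0.0088586 ] 0.0018241722466711646
5.56 -191 [ 456.3 -210.2   25.6] [ 0.2 -0.1 -0.5] -0.0
5.81 -187 [ 459.8 -210.    25.5] [ 1.2 -1.  -0.6] -0.9
6.06 -183 [ 463.2 -209.6   25.4] [-0.2  0.1  1. ] 0.4
6.31 -179 [ 467.5 -209.3   25.3] [-1.2  0.7 -0.7] 1.4
6.56 -175 [ 472.1 -209.    25.5] [-0.6 -0.3 -1.3] 0.8
6.81 -171 [ 476.2 -208.7   25.5] [-0.7 -0.2 -0.9] 0.9
7.06 -167 [ 480.1 -208.4   25.5] [-1.5 -0.1  0.3] 1.7
7.31 -163 [ 484.1 -208.1   25.5] [-0.5  0.1 -1.4] 0.7
7.56 -159 [ 488.  -207.8   25.5] [-1.7 -0.3  0.4] 1.9
7.81 -155 [ 492.  -207.5   25.5] [-0.5  0.4 -0.6] 0.7
8.06 -151 [ 496.1 -207.2   25.5] [-1.8 -0.9 -0.1] 2.0
8.31 -147 [ 500.  -206.9   25.5] [-1.3 -1.3 -0.4] 1.6
8.56 -143 [ 504.  -206.5   25.5] [-1.6 -0.1 -0.1] 1.8
8.81 -141.5 [ 504.8 -206.5   25.5] [-3.3  0.8  0.3] 3.4
9.06 -140.0 [ 506.5 -206.4   25.5
[... 357 characters left out ...]
 1.7
10.81 -129.5 [ 517.2 -205.5   25.5] [-2.2 -0.1  0. ] 2.4
11.06 -128.0 [ 518.6 -205.4   25.5] [-1.9 -0.8 -0.1] 2.2
11.31 -126.5 [ 520.2 -205.3   25.5] [-2.1 -0.7  0.7] 2.4
11.56 -125.0 [ 521.7 -205.2   25.5] [-1.1  0.3 -0.6] 1.2
11.81 -123.5 [ 523.1 -205.1   25.5] [-2.   0.5 -0.1] 2.1
12.06 -122.0 [ 524.6 -204.9   25.5] [-3.8  1.   0.4] 3.9
12.31 -120.5 [ 526.  -204.9   25.5] [-2.6  0.4  0.6] 2.8
12.56 -119.0 [ 526.1 -204.9   25.4] [-4.5  0.1  3.2] 4.7
12.81 -117.5 [ 526.2 -204.9   25.4] [-6.8  1.3  6.9] 6.9
13.06 -116.0 [ 526.2 -204.9   25.4] [-10.8   0.1   9. ] 10.9
13.31 -114.5 [ 526.2 -204.9   25.3] [-12.6   0.9  12.5] 12.6
13.56 -113.0 [ 526.3 -204.9   25.1] [-15.5  -0.2  13. ] 15.7
```

The tool stalled about 120 mm from the stop (110 mm plate plus about 11 mm of finger) and the force rose, so the plate is home. I'll back off, rise and check with the camera before pressing.

Run:
```python
from h import *
import cv2
psi=0.077; ux=np.array([np.cos(psi),np.sin(psi),0])
p=np.array([526.2,-204.9,26]); 
manip.move_linear(p-ux*25,rate=80)
manip.move_linear(p-ux*25+[0,0,150],rate=250)
b=np.array([560.2,163.2,150]); q=None
yaw=0.23
c=[]
for k in range(4):
    a=yaw/2+k*np.pi/4; q=[0,np.cos(a),np.sin(a),0]; j=manip.inverse_kinematics(b,q)
    if j is not None: c.append((np.abs(j-telemetry.observe()['joints']).max(),q))
q=min(c,key=lambda t:t[0])[1]
manip.move_to(b,q)
o=telemetry.observe(); print(o['t'],o['ee_pos'],o['wrist_force'],q)
im=eyes.snapshot("top")[:,:,::-1]
im2=eyes.snapshot("side")[:,:,::-1]
a=cv2.resize(im[145:270,355:440],None,fx=4.8,fy=4.8,interpolation=cv2.INTER_CUBIC)
d=cv2.resize(im2[60:320,220:430],None,fx=1.85,fy=1.85,interpolation=cv2.INTER_CUBIC)
n=np.zeros((600,800,3),np.uint8);n[:,:408]=a;n[:d.shape[0],410:410+d.shape[1]]=d
cv2.imwrite("pics/z2.png",cv2.convertScaleAbs(n,alpha=1.3))
```

```text
16.2583 [560.50587134 160.78402924 150.1581479 ] [-0.2479651  -0.12358517  0.18183621] [0, np.float64(0.9933947843142158), np.float64(0.11474668839366382), 0]
```

View pics/z2.png

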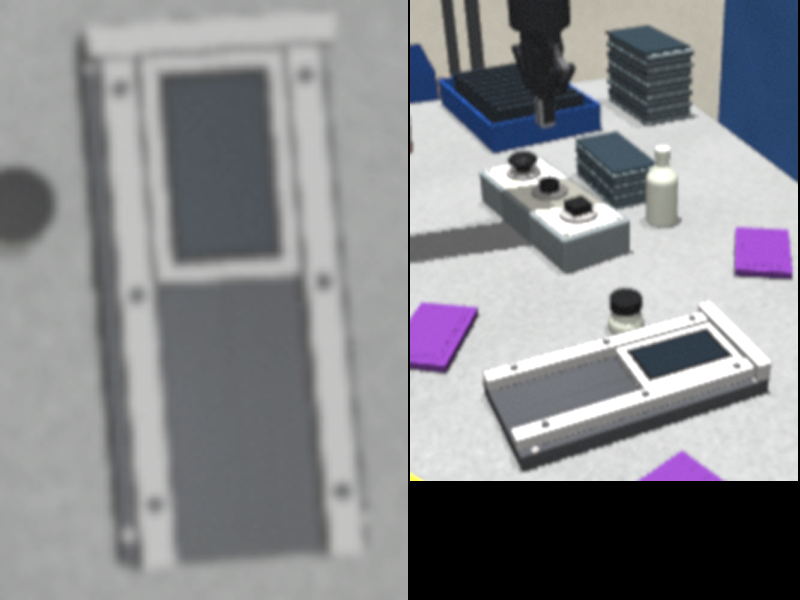

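The plate now touches the stop: in the crop its far edge is at about y = 52, with no bed showing between. The closed fingertips are above the middle round button, so I'll press it.

Run:
```python
from h import *
b=np.array([560.2,163.2,0])
manip.move_linear(b+[0,0,78],rate=120)
f0=telemetry.observe()['wrist_force'][2]
z=73
for z in np.arange(73,54,-1.):
    manip.move_linear(b+[0,0,z],rate=40)
    o=telemetry.observe(); f=o['wrist_force'][2]-f0
    print(round(o['t'],2),z,o['ee_pos'].round(1),round(f,1))
    if o['ee_pos'][2]<63.2 or f>10: break
manip.wait(0.3); o=telemetry.observe(); print(o['ee_pos'].round(1),(o['wrist_force']).round(1))
manip.move_linear(b+[0,0,80],rate=40)
manip.move_linear(b+[0,0,200],rate=200)
manip.wait(0.3)
o=telemetry.observe(); print(o['t'],o['wrist_force'].round(1))
```

```text
17.38 73.0 [560.3 163.3  73.2] 1.0
17.63 72.0 [560.3 163.2  72.1] -0.7
17.88 71.0 [560.1 163.2  70.9] -0.3
18.13 70.0 [560.4 163.2  70.1] 0.8
18.38 69.0 [560.4 163.2  69.1] 0.8
18.63 68.0 [560.4 163.2  68.1] 1.6
18.88 67.0 [560.4 163.2  67.1] 2.1
19.13 66.0 [560.3 163.2  66.1] 2.9
19.38 65.0 [560.4 163.2  65.1] 3.2
19.63 64.0 [560.4 163.2  64.1] 3.2
19.88 63.0 [560.4 163.2  63.1] 3.7
[560.4 163.2  63.1] [0.8 0.7 4.1]
21.8083 [ 0.5  0.7 -0.3]
```

The force followed the button's spring to about 6.9 mm of travel, was held 0.3 s and then released. The robot is clear, so I'll hand in.

```bash
python3 -c "
from rig import job
print(job.close_job())"
```

```text
the job is handed in; nothing more can be done
None
```

I pushed the plate fully home against the end stop, then pressed the round start button about 6.9 mm down and released it, and handed the job in at about 22 s; the interface returned no verdict.

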